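Hang the drilling template on its two locating pins and lock it

TASK

Lift the yellow drilling template by its black grip, lower it over the two steel pins of the drilling fixture so that both holes go on together and it lies fully home and flat on the aluminium strips, then swing the red hold-down over it as far as it goes and let go. Nobody measured where along the fixture the pins are clamped: feel for them slowly and gently, never pressing or knocking the template on the fixture harder than 60 N. Leave the other things on the bench where they lie.

Things in the scene. Friction and masses are not known exactly. Their poses are not given: they have to be found in the camera images.
- template: Yellow metal drilling template, plate 100 (x) x 180 (y) x 6 mm, 0.3 to 0.55 kg, lying flat on the bench at the start. Origin: centre of its underside, z up. Two round through holes, 13 mm diameter, at x = 0, y = -60 and +60 mm, 1 mm chamfers. Same after half a turn. Small steel discs on it are only looks.
- template_grip (a point): Point in the middle of the template's black grip bar, 30 mm above the template's underside. The bar stands on the plate's centre: 16 mm thick (template's x), 70 mm long (its y), from 6 to 51 mm above the underside.
- fixture: Drilling fixture fixed to the bench. Origin: middle of its underside at bench height, z up. Plywood base 150 (x) x 230 (y) x 16 mm, tab on the +x side to x = 114 mm. Two aluminium strips 22 x 220 mm along y at x = -36 and +36 mm, tops at z = 30 mm: there the template's underside rests. Between them a blue bar (165 mm along y, top at z = 26 mm) carries the two pins.
- pin_zone (a point): Middle of the range of the pins, on the fixture at x = 0, y = 0, z = 52 mm (pin tip height). Two upright steel pins, 10 mm diameter, tips slightly chamfered, stand at fixture x = 0, 120 mm apart along its y. Their bar is clamped firmly, but anywhere: the pins' midpoint lies from -14 to +14 mm from this point along the fixture's y, new each time and NOT reported.
- seat (a point): Point on the fixture at x = 0, y = 0, z = 30 mm. Home: template's underside at this height, its y parallel to the fixture's (either way round), pins through both holes (1.5 mm play all round). Off the pins it stops on the pin tips, 22 mm too high; slid along the fixture's y under light pressure, its holes drop over them. Hard metal: meeting it at 30 mm/s can knock over 60 N, at 15 it does not.
- holddown (a joint): Red swivel arm on the fixture, vertical pivot at fixture x = 85, y = 0 mm. 0 rad: arm along the fixture's +y, clear of the template (starts at 0 to 0.25). Grows counter-clockwise from above to a stop at 1.65; at 1.57 it points to the fixture's -x, over the template's edge. Arm 55 mm long, 16 wide, z = 39 to 49 mm: 3 mm above a template fully home. Light friction; stays where left.
- holddown_knob (a point): Point on the upright round black knob of the hold-down arm, 73 mm above the bench, 45 mm from the arm's pivot. The knob is 14 mm in diameter, from z = 49 to 89 mm. About 1.5 N moves it.
- bit_case: Black open case of small grinding bits, 90 x 130 x 28 mm, origin at the centre of its underside. Bystander: leave alone.
- screwdriver: Screwdriver lying on the bench, along its x axis. Bystander: leave alone.
- drill: Red and black cordless drill lying on its side, about 230 x 190 x 60 mm, origin under its motor housing. Bystander: leave alone.
- battery_box: Orange box 50 x 85 x 35 mm, origin at the centre of its underside. Bystander: leave alone.
Things that resemble listed ones, but are neither listed nor needed, are in the scene too. Of the things like the template, leave any that is green; of the rest the smaller one is meant.

How it is judged:
By the outcome, as a careful person would: the job done as asked, in the order asked, and still so for the second after the job is handed in, with the robot touching nothing.
It also fails if it takes over 72 s, if anything falls off the work surface, if the arm or the gripper's body presses on something with over 40 N, if the wrist force passes 120 N, or if a joint passes its speed limit or range.

ROBOT

A 6-joint arm with a two-finger parallel gripper is mounted at the origin on the work surface. World frame = base frame: x ahead of the robot, y to its left, z up, the work surface at z = 0. Lengths are in m, angles in rad, forces in N, time in s.
With the tool pointing down it reaches from about 0.35 to 0.85 m from the base axis. Payload 8.1 kg.
Tool frame: the origin (TCP) lies where the fingers leave the gripper's body, on its centre line; the fingertips stand 84 mm ahead of it and the grasp point (between the pads) lies 65 mm ahead of it; z points along the fingers, y is the line along which they close (so a half turn about z gives the same grasp; the last joint's range is limited). The gripper opens to 93 mm and grips with 3 to 60 N. Pads are 15 mm wide; open, the fingers measure 128 mm over their backs; the gripper's body (75 mm by 188 mm) begins 65 mm behind the grasp point.
Start: joints at [-1.301, 0.13, 1.488, -0, 1.523, -0.085], TCP at [0.208, -0.563, 0.303] pointing down, gripper open.
Joint ranges: [-2.96, 2.96], [-0.89, 2.26], [0.02, 2.5], [-1.34, 4.48], [0, 2.73], [-2.66, 2.66]. Speed limits (rad/s): [2.39, 2.39, 2.79, 3.14, 3.14, 3.14].

INTERFACE

Orientations are given as a rotation vector (axis times angle).
In Python, from plant import robot gives the robot as it stands.
- The arm moves only by the shell command python3 -m jog 'ROWS' [FORCE]. ROWS is text: rows parted by semicolons, each of 5 numbers parted by spaces: the opening, from 0 (shut) to 1 (fully open), then the shift along the tool's x, y, z in m, then the turn about the tool's z in degrees. A call has 1 to 10 rows; each row shifts and turns the commanded pose from where the row before left it, along the tool's axes as they then stand; what a row does not reach is not made up. A row lasts 1/12 s, in which the tool goes at most 41.7 mm and 7.16 degrees, less where a joint would pass 70% of its speed; a pose out of reach is approached as far as the arm can. A call with a gripper value outside its range is refused whole. The fingers move at their own pace and stop on an object; FORCE is the grip in N (left out, the last holds). Time passes only in rows, so rows that do not move let the fingers close. It gives the time, the measured TCP pose, the force, the opening and the grip force at its end, in the units of the state.
- robot.read_state(): the state, without advancing time (a new reading comes with each control period).
- robot.read_camera(name): name is "side" or "top"; returns a dict with "color" (420x560x3 uint8, red, green, blue), "intrinsics" (3x3 intrinsics, pixels), "pose" (4x4, takes a point from camera to world coordinates). Camera axes: x right, y down, z forward; pixel columns grow to the right and rows downward; lengths in m; the calibration is good to about 2 mm. A picture is of the moment at which its call begins. There is no depth.
- robot.close_job(): hands the job in; it is judged then, once.
The state is a dict: "t": time; "q": joint angles; "dq": joint speeds; "joint_torque": joint torques, N m; "tool_pos": TCP position; "orientation": TCP orientation; "force": force on the tool from outside, world axes, zero at the start; "wrist_torque": the same for the moment, N m; "opening": finger opening in m; "gripper_force": force on a finger pad.
Only numpy, scipy, OpenCV 4.12 (cv2) and the standard library are available. Lean on these libraries where they do the work, as an engineer would, in place of code of your own. Each camera call takes 0.05 s, during which the arm holds its last target. There are 200 camera calls.

## Working session

There is one attempt and no reset: what is moved stays moved. The work goes in short steps, Python scripts to look and compute and a shell command to move; the robot and the scene stay as the last step left them, time stands still between calls to the robot, and variables do not carry over. Pictures are saved under pics/ and viewed, at most 10 in all, crops included, and the job is handed in when it is done.

```bash
mkdir -p pics; ls; python3 - <<'E'
from plant import robot
import cv2,pickle
d={}
for n in("top","side"):
    c=robot.read_camera(n); d[n]=c; cv2.imwrite(f"pics/{n}0.png",c["color"][...,::-1])
    print(n,c["intrinsics"].tolist(),c["pose"].round(4).tolist())
pickle.dump(d,open("cam0.pkl","wb"))
s=robot.read_state();print(s)
E
```

```text
pics
top [[459.35194265406795, 0.0, 281.0175146807556], [0.0, 459.35194265406795, 207.1801279156778], [0.0, 0.0, 1.0]] [[-0.0257, -0.9947, 0.0992, 0.3749], [-0.9996, 0.0246, -0.0118, 0.0533], [0.0093, -0.0995, -0.995, 1.5415], [0.0, 0.0, 0.0, 1.0]]
side [[433.94261064822024, 0.0, 269.3341350876537], [0.0, 433.94261064822024, 205.17298179149807], [0.0, 0.0, 1.0]] [[-0.9634, -0.121, 0.2392, 0.1948], [-0.2677, 0.4815, -0.8346, 1.1542], [-0.0141, -0.8681, -0.4963, 0.7264], [0.0, 0.0, 0.0, 1.0]]
{'t': 0.1, 'q': array([-1.30139077e+00,  1.31068886e-01,  1.48918613e+00,  2.32785785e-05,
        1.52298712e+00, -8.54266034e-02]), 'dq': array([ 0.00021961, -0.00258143, -0.00069205, -0.00063862, -0.00153605,
        0.00134318]), 'joint_torque': array([ 1.45022521e-03, -5.61340427e+01, -4.93098021e+01,  7.71984458e-02,
        2.91530835e-02, -8.78653464e-05]), 'tool_pos': array([ 0.20837165, -0.56225415,  0.30179359]), 'orientation': array([-3.09066057e+00, -5.54157643e-01,  2.01534910e-04]), 'force': array([-0.05247172, -0.5402406 ,  0.12530852]), 'wrist_torque': array([-0.01956418, -0.03120323, -0.03530034]), 'gripper_force': 0.0, 'opening': 0.0928737451389782}
```

View pics/top0.png

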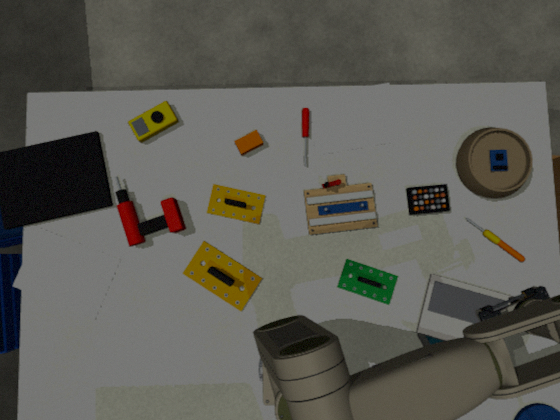

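View pics/side0.png

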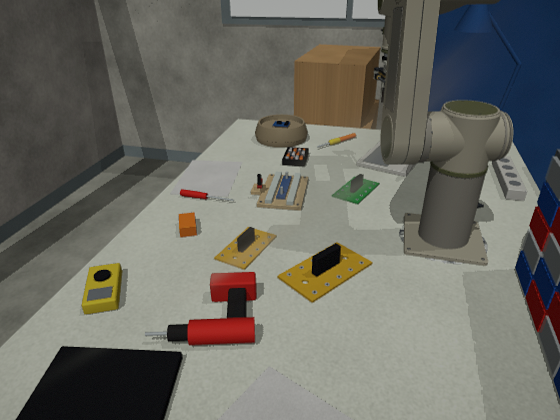

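The top view shows the small yellow template at about (237,204) and the larger decoy at (223,275). The fixture is at (341,208), with its tab and red arm at (333,183), so fixture +x points up in the image. The side view agrees.

```bash
cat > h.py <<'E'
import numpy as np,cv2
def ray(c,px,z):
    px=np.atleast_2d(np.asarray(px,float)); K=c["intrinsics"];T=c["pose"]
    d=(np.c_[px,np.ones(len(px))]@np.linalg.inv(K).T)@T[:3,:3].T; o=T[:3,3]
    return (o+d*((z-o[2])/d[:,2])[:,None])[:,:2]
def proj(c,P):
    T=c["pose"];p=(np.atleast_2d(P)-T[:3,3])@T[:3,:3]; q=p@c["intrinsics"].T
    return q[:,:2]/q[:,2:]
def blobs(c,lo,hi,box,z,amin=15):
    x0,y0,x1,y1=box; hsv=cv2.cvtColor(c["color"],cv2.COLOR_RGB2HSV)
    m=cv2.inRange(hsv,lo,hi); k=np.zeros_like(m);k[y0:y1,x0:x1]=m[y0:y1,x0:x1]
    out=[]
    for q in cv2.findContours(k,cv2.RETR_EXTERNAL,cv2.CHAIN_APPROX_NONE)[0]:
        if cv2.contourArea(q)<amin: continue
        w=(ray(c,q[:,0,:],z)*1000).astype(np.float32)
        r=cv2.minAreaRect(w); b=cv2.boxPoints(r); e=[b[1]-b[0],b[2]-b[1]]; l=max(e,key=np.linalg.norm)
        out.append((np.round(r[0],1),np.round(sorted(r[1]),1),round(np.degrees(np.arctan2(l[1],l[0]))%180,1),q[:,0].mean(0).round(1)))
    return out
E
python3 - <<'E'
from h import *; import pickle
d=pickle.load(open("cam0.pkl","rb")); c=d["top"]
B=(295,170,390,245)
print("tmpl",blobs(c,(15,110,90),(35,255,255),(195,175,275,230),.006))
print("grip",blobs(c,(0,0,0),(180,255,60),(215,190,262,218),.051))
print("blue",blobs(c,(100,110,40),(125,255,255),B,.026))
print("base",blobs(c,(5,50,90),(30,255,255),B,.016))
print("red",blobs(c,(0,150,80),(8,255,255),B,.049,4),blobs(c,(172,150,80),(180,255,255),B,.049,4))
h=cv2.cvtColor(c["color"],cv2.COLOR_RGB2HSV);print(h[204,215:225].tolist(),h[190,330:335].tolist())
a=cv2.resize(c["color"][170:245,200:390],(790,312),interpolation=cv2.INTER_CUBIC)
s=d["side"]["color"][165:270,210:315]; b=cv2.resize(s,(280,280),interpolation=cv2.INTER_CUBIC)
im=np.zeros((592,790,3),np.uint8);im[:312]=a;im[312:,:280]=b
im[312:,300:790]=cv2.resize(d["side"]["color"][170:212,245:318],(490,280),interpolation=cv2.INTER_CUBIC)
cv2.imwrite("pics/z1.png",im[...,::-1])
E
```

```text
tmpl [(array([543.7, 186.4]), array([100.2, 180.6]), np.float32(76.3), array([235.6, 203.6]))]
grip [(array([541.3, 185.3]), array([18.1, 69.5]), np.float32(76.4), array([235.2, 202.9]))]
blue [(array([ 519.7, -168.7]), array([ 28. , 162.2]), np.float32(95.2), array([342.7, 207.6]))]
base [(array([ 458.3, -165.1]), array([ 33.4, 225.5]), np.float32(93.4), array([341. , 226.2])), (array([ 562.2, -156.5]), array([143.3, 234.6]), np.float32(97.8), array([338.8, 199.1]))]
red [(array([ 600.4, -144.1]), array([16.7, 36.5]), np.float32(107.1), array([335. , 182.2]))] []
[[24, 255, 119], [25, 255, 121], [24, 255, 121], [24, 255, 119], [24, 255, 121], [25, 255, 122], [24, 255, 122], [24, 255, 121], [24, 255, 122], [24, 255, 123]] [[19, 116, 92], [19, 119, 86], [19, 129, 77], [21, 121, 78], [18, 113, 77]]
```

View pics/z1.png

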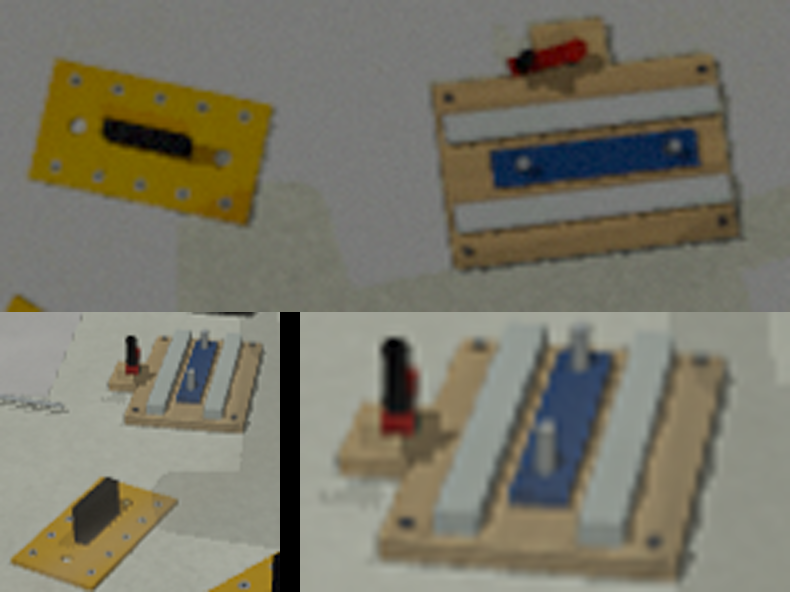

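The zoom shows pin tips in the top view at about (326.0,209.0) and (362.6,205.0). In the side view they are at about (281.4,186.2) and (286.7,172.4). The template holes are at (218.8,200.3) and (253.6,208). The black knob is at the left end of the red arm, roughly (325,185) in the top view.

```bash
python3 - <<'E'
from h import *; import pickle
d=pickle.load(open("cam0.pkl","rb")); c=d["top"]; s=d["side"]
for n,cc,p in(("top",c,[(326,209),(362.6,205)]),("side",s,[(281.4,186.2),(286.7,172.4)])):
    w=ray(cc,p,.052)*1000;v=w[0]-w[1];print(n,w.round(1),w.mean(0).round(1),np.hypot(*v),np.degrees(np.arctan2(v[1],v[0])))
w=ray(c,[(218.8,200.3),(253.6,208)],.003)*1000;v=w[0]-w[1];print("holes",w,w.mean(0),np.degrees(np.arctan2(v[1],v[0])))
# strips: bright low-saturation
print("strips",blobs(c,(0,0,125),(180,60,255),(298,178,385,240),.030,60))
hsv=cv2.cvtColor(c["color"],cv2.COLOR_RGB2HSV);print(hsv[197:201,340].tolist(), hsv[172,310].tolist())
base=cv2.inRange(hsv,(5,70,60),(30,255,255));blue=cv2.inRange(hsv,(100,110,40),(125,255,255))
print("blue side",blobs(s,(100,110,40),(130,255,255),(260,170,310,212),.026))
# whole fixture outline corners picked in zoom (base top z=.016)
z=lambda x,y:(200+x/4.158,170+y/4.16)
cor=[z(432,85),z(719,53),z(741,237),z(456,269)]
w=ray(c,cor,.016)*1000;print("base corners",w.round(1).tolist(),w.mean(0))
for a,b in((0,1),(3,2),(1,2),(0,3)):
    v=w[a]-w[b];print(np.hypot(*v).round(1),np.degrees(np.arctan2(v[1],v[0])).round(1))
w=ray(c,[z(516,67)],.089);print("knobtop",w)
w=ray(s,[(245+(396-300)/6.71,170+(342-312)/6.67)],.089);print("knobtop side",w)
E
```

```text
top [[ 513.9 -110.8]
 [ 524.  -230.9]] [ 519.  -170.8] 120.50115572175979 94.83136656107406
side [[ 514.9 -114.7]
 [ 522.9 -224.5]] [ 518.9 -169.6] 110.06355405281758 94.15654689741858
holes [[556.83269276 243.94667526]
 [527.88580642 127.38795361]] [542.35924959 185.66731443] 76.05298661530664
strips []
[[70, 6, 120], [75, 4, 120], [50, 7, 115], [18, 13, 100]] [30, 2, 118]
blue side [(array([ 521.9, -188.5]), array([ 28. , 116.3]), np.float32(95.7), array([285.2, 183. ]))]
base corners [[581.6, -42.8], [602.0, -275.7], [452.9, -286.6], [433.1, -57.5]] [ 517.36253814 -165.6517238 ]
233.8 95.0
230.0 94.9
149.5 4.2
149.2 5.6
knobtop [[ 0.58404194 -0.10322801]]
knobtop side [[ 0.59084981 -0.11075203]]
```

```bash
cat > g.py <<'E'
import sys,numpy as np
from plant import robot
from scipy.spatial.transform import Rotation as R
def go(x,y,z,yaw):
    s=robot.read_state();M=R.from_rotvec(s["orientation"]).as_matrix()
    a=np.degrees(np.arctan2(M[1,1],M[0,1])); t=(a-yaw+180)%360-180
    d=M.T@(np.array([x,y,z])/1000-s["tool_pos"])
    f=M.T@s["force"]
    print("t %.2f pos"%s["t"],(s["tool_pos"]*1000).round(1),"yaw %.2f"%a,"tilt",M[:,2].round(3),"F",s["force"].round(1),"T",s["wrist_torque"].round(2),"open %.4f grip %.1f"%(s["opening"],s["gripper_force"]))
    print("tool shift mm",(d*1000).round(1),"turn",t.round(2))
if __name__=="__main__": go(*map(float,sys.argv[1:5]))
E
python3 -m jog '1 0 0 0 -7;1 0 0 0 -7;1 0 0 0 -7;1 0 0 0 -7;1 0 0 0 -7;1 0 0 0 -7;1 0 0 0 -7;1 0 0 0 -7;1 0 0 0 0' 20; python3 g.py 543 186 300 -13.7
```

```text
t: 0.85
tool_pos: [0.2084, -0.5624, 0.3021]
orientation: [-2.464, -1.948, -0.001]
force: [0.3, 0.4, 1.0]
opening: 0.0929
gripper_force: 0.0
t 0.85 pos [ 208.4 -562.4  302.1] yaw -13.33 tilt [-0.     0.001 -1.   ] F [0.3 0.4 1. ] T [-0.02 -0.1  -0.04] open 0.0929 grip 0.0
tool shift mm [805.4 153.    2.8] turn 0.37
```

```bash
python3 -m jog '1 .0366 .007 0 0;1 .0366 .007 0 0;1 .0366 .007 0 0;1 .0366 .007 0 0;1 .0366 .007 0 0;1 .0366 .007 0 0;1 .0366 .007 0 0;1 .0366 .007 0 0;1 .0366 .007 0 0;1 .0366 .007 0 0'|head -2; python3 -m jog '1 .0366 .007 0 0;1 .0366 .007 0 0;1 .0366 .007 0 0;1 .0366 .007 0 0;1 .0366 .007 0 0;1 .0366 .007 0 0;1 .0366 .007 0 0;1 .0366 .007 0 0;1 .0366 .007 0 0;1 .0366 .007 0 0'|head -2;  python3 g.py 543 186 170 -13.7
```

```text
t: 1.68
tool_pos: [0.3632, -0.2218, 0.3027]
t: 2.52
tool_pos: [0.5178, 0.1176, 0.3025]
t 2.52 pos [517.8 117.6 302.5] yaw -13.93 tilt [-0. -0. -1.] F [ 0.9 -0.7  1.4] T [-0.05 -0.08 -0.01] open 0.0930 grip 0.0
tool shift mm [ 72.5   8.  132.5] turn -0.23
```

```bash
python3 -m jog '1 .023 .002 .02 0;1 .023 .002 .028 0;1 .012 .001 .028 0;1 0 0 .028 0;1 0 0 .02 0;1 0 0 0 0;1 0 0 0 0'|head -2; python3 g.py 543 186 95 -13.7
python3 - <<'E'
from plant import robot
import cv2,numpy as np
c=robot.read_camera("top")["color"];s=robot.read_camera("side")["color"]
im=np.hstack([cv2.resize(c[165:245,180:270],None,fx=4.4,fy=4.4),cv2.resize(s[160:280,200:301],(396,352))])
cv2.imwrite("pics/a.png",im[...,::-1])
E
```

```text
t: 3.1
tool_pos: [0.535, 0.1705, 0.1775]
t 3.10 pos [535.  170.5 177.5] yaw -13.83 tilt [-0.004 -0.001 -1.   ] F [0.2 0.4 0.8] T [-0.03 -0.05  0.02] open 0.0929 grip 0.0
tool shift mm [17.1  4.3 82.4] turn -0.13
```

View pics/a.png

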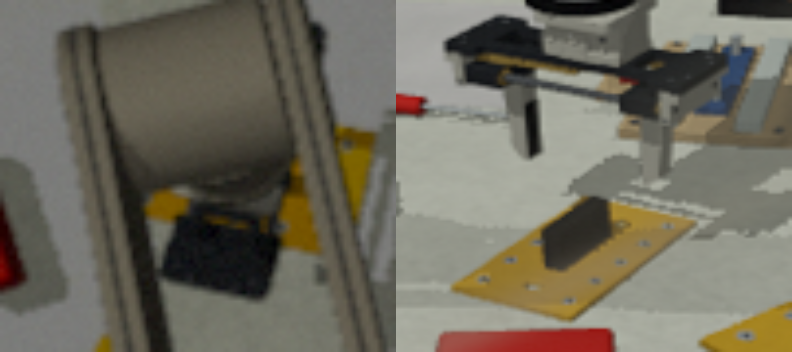

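The side crop shows the open fingers above the grip bar and still short of it, which matches the 17 mm left to go. I'll finish centring, then descend and grip.

```bash
python3 -m jog '1 .0085 .002 .005 0;1 .0085 .002 .015 0;1 0 0 .02 0;1 0 0 .02 0;1 0 0 .015 0;1 0 0 .007 0;1 0 0 0 0;1 0 0 0 0'|head -2; python3 g.py 543 186 95 -13.7
```

```text
t: 3.87
tool_pos: [0.5447, 0.1866, 0.0977]
t 3.87 pos [544.7 186.6  97.7] yaw -13.70 tilt [ 0.001  0.    -1.   ] F [-1.  -0.7 -0. ] T [-0.06 -0.12  0.02] open 0.0931 grip 0.0
tool shift mm [-1.  -1.5  2.7] turn 0.0
```

```bash
python3 -m jog '1 -.001 -.0015 .0025 0;0.1 0 0 0 0;0.1 0 0 0 0;0.1 0 0 0 0;0.1 0 0 0 0;0.1 0 0 0 0;0.1 0 0 0 0;0.1 0 0 0 0;0.1 0 0 0 0;0.1 0 0 0 0' 50; python3 g.py 543 186 95 -13.7
```

```text
t: 4.7
tool_pos: [0.5423, 0.1857, 0.0942]
orientation: [-2.47, -1.941, 0.0]
force: [0.3, -0.4, -0.4]
opening: 0.0373
gripper_force: 0.0
t 4.70 pos [542.3 185.7  94.2] yaw -13.67 tilt [-0. -0. -1.] F [ 0.3 -0.4 -0.4] T [-0.04 -0.04  0.04] open 0.0373 grip 0.0
tool shift mm [ 0.5  0.6 -0.8] turn 0.03
```

```bash
python3 -m jog '0 0 0 0 0;0 0 0 0 0;0 0 0 0 0;0 0 0 0 0;0 0 0 0 0;0 0 0 0 0;0 0 0 0 0' 50; python3 -m jog '0 0 0 -.005 0;0 0 0 -.015 0;0 0 0 -.025 0;0 0 0 -.03 0;0 0 0 -.03 0;0 0 0 -.02 0;0 0 0 -.005 0;0 0 0 0 0'; python3 g.py 519 -170.5 224 4.9
```

```text
t: 5.28
tool_pos: [0.5425, 0.1856, 0.0943]
orientation: [2.47, 1.941, 0.001]
force: [2.0, -0.6, -1.2]
opening: 0.0156
gripper_force: 50.0
t: 5.95
tool_pos: [0.5429, 0.1859, 0.2259]
orientation: [2.469, 1.941, 0.004]
force: [0.9, -0.6, -4.3]
opening: 0.0159
gripper_force: 50.0
t 5.95 pos [542.9 185.9 225.9] yaw -13.67 tilt [ 0.003  0.001 -1.   ] F [ 0.9 -0.6 -4.3] T [ 0.   -0.12  0.01] open 0.0159 grip 50.0
tool shift mm [-352.    61.     1.5] turn -18.57
```

```bash
python3 -m jog '0 -.010 .002 0 0;0 -.02 .004 0 0;0 -.032 .006 0 0;0 -.035 .006 0 0;0 -.035 .006 0 0;0 -.035 .006 0 0;0 -.035 .006 0 0;0 -.035 .006 0 0;0 -.035 .006 0 0;0 -.035 .006 0 0'|head -2;python3 -m jog '0 -.025 .004 0 0;0 -.015 .002 0 0;0 -.005 .001 0 0;0 0 0 0 -6.2;0 0 0 0 -6.2;0 0 0 0 -6.2;0 0 0 0 0;0 0 0 0 0;0 0 0 0 0'; python3 g.py 519 -170.5 160 4.9
python3 - <<'E'
from plant import robot
import cv2,pickle
d={n:robot.read_camera(n) for n in("top","side")};pickle.dump(d,open("cam1.pkl","wb"))
cv2.imwrite("pics/b.png",cv2.resize(d["side"]["color"][100:240,190:350],(800,600*140*800//(160*600)),interpolation=cv2.INTER_CUBIC)[:600,:,::-1])
E
```

```text
t: 6.78
tool_pos: [0.5199, -0.1272, 0.2211]
t: 7.53
tool_pos: [0.5178, -0.1703, 0.223]
orientation: [-2.126, -2.31, 0.001]
force: [0.2, 0.2, -4.5]
opening: 0.0159
gripper_force: 50.0
t 7.53 pos [ 517.8 -170.3  223. ] yaw 4.74 tilt [-0.002  0.001 -1.   ] F [ 0.2  0.2 -4.5] T [ 0.01 -0.12 -0.02] open 0.0159 grip 50.0
tool shift mm [-0.4  1.3 63. ] turn -0.16
```

```bash
python3 - <<'E'
import cv2;a=cv2.imread("pics/b.png");print(a.shape);cv2.imwrite("pics/b1.png",cv2.resize(a,(680,595)))
E
```

```text
(600, 800, 3)
```

View pics/b1.png

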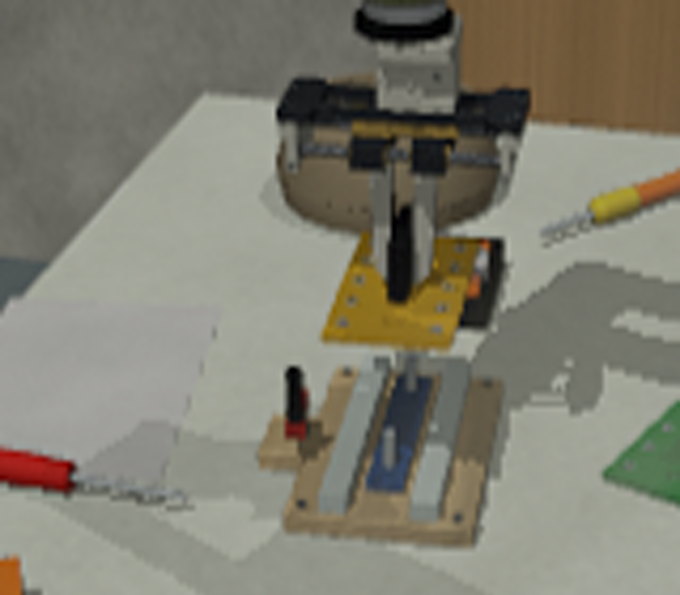

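The template is held level over the fixture, at about (400,290) in the crop, with both pins visible below it. I'll descend.

```bash
python3 -m jog '0 -.0002 .0005 .01 -.15;0 0 0 .015 0;0 0 0 .015 0;0 0 0 .015 0;0 0 0 .008 0;0 0 0 .003 0;0 0 0 0 0;0 0 0 0 0'; python3 g.py 518.3 -170.5 147 4.9
```

```text
t: 8.3
tool_pos: [0.5192, -0.171, 0.1587]
orientation: [2.121, 2.317, 0.0]
force: [-0.2, -0.7, -3.9]
opening: 0.0158
gripper_force: 50.0
t 8.30 pos [ 519.2 -171.   158.7] yaw 5.07 tilt [ 0.001 -0.    -1.   ] F [-0.2 -0.7 -3.9] T [-0.06 -0.16 -0.01] open 0.0158 grip 50.0
tool shift mm [ 0.6 -0.8 11.7] turn 0.17
```

```bash
python3 -m jog '0 .0005 -.0006 .002 .1;0 0 0 .001 0;0 0 0 .001 0;0 0 0 .001 0;0 0 0 .001 0;0 0 0 .001 0;0 0 0 .001 0;0 0 0 .001 0;0 0 0 .001 0;0 0 0 .001 0'|grep -v ori; python3 -m jog '0 0 0 .001 0;0 0 0 .001 0;0 0 0 .001 0;0 0 0 .001 0'; python3 g.py 518.3 -170.5 124.3 4.9
```

```text
t: 9.13
tool_pos: [0.5182, -0.1705, 0.1471]
force: [-0.5, -1.2, -5.2]
opening: 0.0157
gripper_force: 50.0
t: 9.47
tool_pos: [0.5188, -0.1707, 0.1437]
orientation: [2.122, 2.315, 0.001]
force: [1.5, 0.2, -2.8]
opening: 0.0156
gripper_force: 50.0
t 9.47 pos [ 518.8 -170.7  143.7] yaw 4.98 tilt [ 0.002 -0.001 -1.   ] F [ 1.5  0.2 -2.8] T [-0.18 -0.59  0.11] open 0.0156 grip 50.0
tool shift mm [ 0.2 -0.5 19.4] turn 0.08
```

```bash
for i in 1; do python3 -m jog '0 0 0 .0007 0;0 0 0 .0007 0;0 0 0 .0006 0'; done; python3 g.py 518.3 -170.5 124.3 4.9
```

```text
t: 9.72
tool_pos: [0.5189, -0.1707, 0.1417]
orientation: [2.122, 2.315, 0.001]
force: [3.0, -1.3, -2.1]
opening: 0.0157
gripper_force: 50.0
t 9.72 pos [ 518.9 -170.7  141.7] yaw 4.99 tilt [ 0.002 -0.001 -1.   ] F [ 3.  -1.3 -2.1] T [-0.3  -0.85  0.19] open 0.0157 grip 50.0
tool shift mm [ 0.3 -0.6 17.4] turn 0.09
```

```bash
python3 -m jog '0 0 .0005 0 0;0 0 .0005 0 0;0 0 0 0 0'|grep -E force; python3 g.py 518.3 -170.5 124.3 4.9;  python3 -m jog '0 0 0 .0007 0;0 0 0 .0007 0;0 0 0 .0006 0' |grep force; python3 g.py 518.3 -170.5 124.3 4.9
```

```text
force: [2.1, -2.4, -3.8]
gripper_force: 50.0
t 9.97 pos [ 519.2 -170.5  141.2] yaw 4.98 tilt [-0. -0. -1.] F [ 2.1 -2.4 -3.8] T [-0.48 -0.55  0.13] open 0.0156 grip 50.0
tool shift mm [ 0.1 -0.9 16.9] turn 0.08
force: [2.6, -0.9, -2.8]
gripper_force: 50.0
t 10.22 pos [ 519.2 -170.4  139.1] yaw 4.98 tilt [ 0. -0. -1.] F [ 2.6 -0.9 -2.8] T [-0.4  -0.59  0.14] open 0.0157 grip 50.0
tool shift mm [-0.  -0.9 14.8] turn 0.08
```

```bash
python3 -m jog '0 0 .0003 .0008 0;0 0 0 .0008 0;0 0 0 .0008 0;0 0 0 .0008 0;0 0 0 .0008 0'|grep force; python3 g.py 518.3 -170.5 124.3 4.9;  python3 -m jog '0 0 0 .0008 0;0 0 0 .0008 0;0 0 0 .0008 0;0 0 0 .0008 0;0 0 0 .0008 0' |grep force; python3 g.py 518.3 -170.5 124.3 4.9
```

```text
force: [1.3, -0.5, -3.0]
gripper_force: 50.0
t 10.63 pos [ 519.4 -170.3  135. ] yaw 4.98 tilt [-0.  0. -1.] F [ 1.3 -0.5 -3. ] T [-0.3  -0.44  0.06] open 0.0156 grip 50.0
tool shift mm [-0.1 -1.1 10.7] turn 0.08
force: [1.7, -0.8, -4.1]
gripper_force: 50.0
t 11.05 pos [ 519.5 -170.4  131.1] yaw 4.98 tilt [-0.  0. -1.] F [ 1.7 -0.8 -4.1] T [-0.21 -0.35  0.02] open 0.0155 grip 50.0
tool shift mm [-0.  -1.2  6.8] turn 0.08
```

```bash
python3 - <<'E'
from plant import robot
import cv2
s=robot.read_camera("side")["color"]
cv2.imwrite("pics/c.png",cv2.resize(s[140:215,235:335],(800,600),interpolation=cv2.INTER_CUBIC)[...,::-1])
E
```

```text
(no output)
```

View pics/c.png

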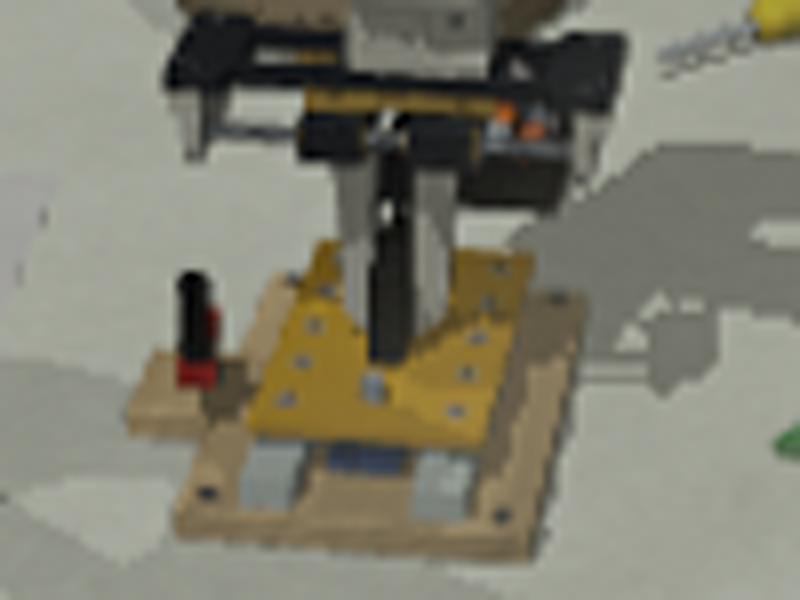

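The near pin, at about (375,385), stands through its hole. The plate is level and a few mm above the strips, so I'll keep going gently until it seats.

```bash
python3 -m jog '0 0 0 .0008 0;0 0 0 .0008 0;0 0 0 .0008 0;0 0 0 .0008 0;0 0 0 .0008 0'|grep force; python3 g.py 518.3 -170.5 124.3 4.9;  python3 -m jog '0 0 0 .0006 0;0 0 0 .0006 0;0 0 0 .0006 0;0 0 0 .0004 0' |grep force; python3 g.py 518.3 -170.5 124.3 4.9
```

```text
force: [0.7, -0.8, -4.0]
gripper_force: 50.0
t 11.52 pos [ 519.5 -170.3  127.1] yaw 4.98 tilt [-0.  0. -1.] F [ 0.7 -0.8 -4. ] T [-0.2  -0.32  0.05] open 0.0163 grip 50.0
tool shift mm [-0.1 -1.2  2.8] turn 0.08
force: [1.6, -0.2, -4.0]
gripper_force: 50.0
t 11.85 pos [ 519.5 -170.3  124.9] yaw 4.98 tilt [-0.  0. -1.] F [ 1.6 -0.2 -4. ] T [-0.19 -0.24  0.01] open 0.0158 grip 50.0
tool shift mm [-0.1 -1.2  0.6] turn 0.08
```

```bash
python3 -m jog '0 0 0 .0005 0;0 0 0 .0005 0;0 0 0 0 0' |grep force; python3 g.py 518.3 -170.5 124.3 4.9;python3 -m jog '0 0 0 .0005 0;0 0 0 .0005 0;0 0 0 0 0' |grep force; python3 g.py 518.3 -170.5 124.3 4.9
```

```text
force: [-1.1, 0.4, 0.1]
gripper_force: 50.0
t 12.10 pos [ 519.5 -170.4  124.3] yaw 4.98 tilt [-0.  0. -1.] F [-1.1  0.4  0.1] T [0.01 0.05 0.07] open 0.0157 grip 50.0
tool shift mm [-0.  -1.2 -0. ] turn 0.08
force: [-7.2, 1.8, 9.5]
gripper_force: 50.0
t 12.35 pos [ 519.5 -170.4  124.3] yaw 4.98 tilt [-0.  0. -1.] F [-7.2  1.8  9.5] T [0.34 0.88 0.05] open 0.0155 grip 50.0
tool shift mm [-0.  -1.2 -0. ] turn 0.08
```

It's seated: the height stopped at 124.3 while the force built up. I'll relax the push, open the fingers and rise.

```bash
python3 -m jog '0 0 0 -.0008 0;0 0 0 0 0;0.4 0 0 0 0;0.4 0 0 0 0;0.4 0 0 0 0;0.4 0 0 0 0;0.4 0 0 0 0;0.4 0 0 0 0;0.4 0 0 0 0' 20; python3 -m jog '0.4 0 0 -.005 0;0.4 0 0 -.015 0;0.4 0 0 -.03 0;0.4 0 0 -.04 0;0.4 0 0 -.04 0;0.4 0 0 -.02 0;0 -.03 0 0 0;0 -.04 0 0 0;0 -.03 0 0 0;0 0 0 0 0'; python3 g.py 600 -110 260 4.9
```

```text
t: 13.1
tool_pos: [0.5196, -0.1704, 0.1238]
orientation: [2.123, 2.316, 0.0]
force: [0.3, 0.5, -0.6]
opening: 0.0372
gripper_force: 0.0
t: 13.93
tool_pos: [0.5279, -0.2748, 0.2745]
orientation: [2.125, 2.311, -0.002]
force: [0.9, -1.1, -0.3]
opening: 0.0152
gripper_force: 0.0
t 13.93 pos [ 527.9 -274.8  274.5] yaw 4.79 tilt [ 0.001 -0.003 -1.   ] F [ 0.9 -1.1 -0.3] T [-0.03 -0.11  0.03] open 0.0152 grip 0.0
tool shift mm [158.2  85.6  14.1] turn -0.11
```

```bash
python3 - <<'E'
from h import *
from plant import robot
c=robot.read_camera("top");s=robot.read_camera("side")
im=np.hstack([cv2.resize(c["color"][165:245,290:390],(400,320),interpolation=cv2.INTER_CUBIC),cv2.resize(s["color"][160:220,245:320],(400,320),interpolation=cv2.INTER_CUBIC)])
cv2.imwrite("pics/d.png",im[...,::-1])
print("tmpl .036",blobs(c,(15,110,60),(35,255,255),(295,185,388,240),.036))
print("red",blobs(c,(0,150,60),(8,255,255),(310,165,360,200),.049,4))
E
```

```text
tmpl .036 [(array([ 519.2, -158. ]), array([148.5, 222.4]), np.float32(95.0), array([334.9, 207. ]))]
red [(array([ 600.1, -142. ]), array([15.2, 40. ]), np.float32(102.7), array([334.2, 182.7]))]
```

View pics/d.png

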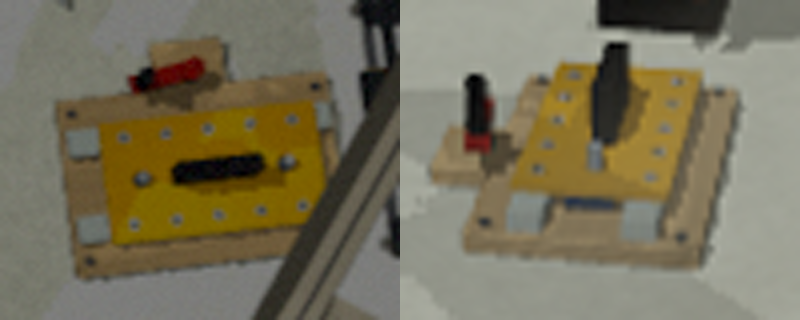

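The template lies flat and home on the strips with both pins through it: (142,178) and (288,162) in the left crop, (597,157) in the right. The hold-down knob is at about (145,78) in the left crop. Next I'll turn the closed fingers and place them on the knob's outer side.

```bash
python3 -m jog '0 0 0 0 6;0 0 0 0 6;0 0 0 0 6.5;0 0 0 0 6.5;0 0 0 0 6.5;0 0 0 0 6.5;0 0 0 0 0;0 0 0 0 0'|head -2; python3 g.py 606 -92 260 -33
python3 - <<'E'
from h import *;import pickle
d=pickle.load(open("cam1.pkl","rb"))
print(ray(d["top"],[(326.5,184.5)],.089))
E
```

```text
t: 14.7
tool_pos: [0.5283, -0.2689, 0.274]
t 14.70 pos [ 528.3 -268.9  274. ] yaw -32.76 tilt [ 0.  0. -1.] F [-0.2  0.  -0.7] T [-0.04 -0.09  0.03] open 0.0007 grip 0.0
tool shift mm [190.8 -30.4  14. ] turn 0.24
[[ 0.5890346  -0.11109238]]
```

```bash
python3 -m jog '0 .025 -.004 0 0;0 .035 -.006 0 0;0 .035 -.006 0 0;0 .035 -.006 0 0;0 .035 -.006 0 0;0 .02 -.002 0 0;0 .006 0 0 0;0 0 0 0 0;0 0 0 0 0'|head -2; python3 g.py 606 -92 146 -33
```

```text
t: 15.45
tool_pos: [0.6069, -0.0937, 0.2737]
t 15.45 pos [606.9 -93.7 273.7] yaw -32.87 tilt [-0. -0. -1.] F [-1.  -0.2  0.4] T [-0.09 -0.04 -0.  ] open 0.0003 grip 0.0
tool shift mm [  1.   -1.6 127.7] turn 0.13
```

```bash
python3 -m jog '0 .001 -.0015 .015 0;0 0 0 .025 0;0 0 0 .025 0;0 0 0 .025 0;0 0 0 .02 0;0 0 0 .01 0;0 0 0 .006 0;0 0 0 0 0;0 0 0 0 0'; python3 g.py 598.5 -103.5 146 -33
python3 - <<'E'
from plant import robot
import cv2
s=robot.read_camera("side")["color"]
cv2.imwrite("pics/e.png",cv2.resize(s[140:215,235:335],(600,450),interpolation=cv2.INTER_CUBIC)[...,::-1])
import numpy as np
# knob arc in tool frame (tool x at 57 deg, tool y at -33 deg), from 105 to 189.4 deg about pivot
P=lambda a:45*np.array([np.cos(a),np.sin(a)])
a=np.radians(np.linspace(102,189.4,12));ux=np.array([np.cos(np.radians(57)),np.sin(np.radians(57))]);uy=np.array([np.cos(np.radians(-33)),np.sin(np.radians(-33))])
for i in range(11):
    d=P(a[i+1])-P(a[i]);print(round(d@ux,2),round(d@uy,2))
E
```

```text
t: 16.2
tool_pos: [0.6068, -0.0926, 0.1489]
orientation: [2.761, 1.498, 0.001]
force: [-0.4, 0.2, 0.0]
opening: 0.0006
gripper_force: 0.0
t 16.20 pos [606.8 -92.6 148.9] yaw -33.04 tilt [ 0.001 -0.    -1.   ] F [-0.4  0.2  0. ] T [-0.05 -0.04 -0.07] open 0.0006 grip 0.0
tool shift mm [-13.7  -1.    2.9] turn -0.04
-4.7 -4.09
-5.22 -3.4
-5.64 -2.65
-5.96 -1.84
-6.15 -1.0
-6.23 -0.14
-6.19 0.72
-6.03 1.57
-5.76 2.39
-5.37 3.16
-4.88 3.88
```

View pics/e.png

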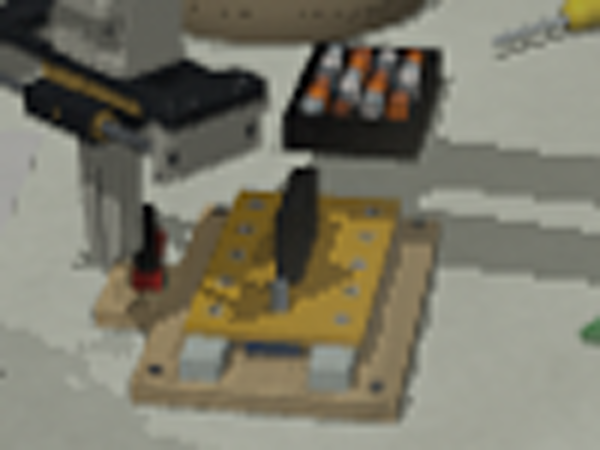

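```bash
python3 - <<'E'
from h import *;import pickle
d=pickle.load(open("cam1.pkl","rb"))
print((proj(d["side"],[[.6068,-.0926,.065],[.589,-.112,.089],[.589,-.112,.049]])-[235,140])*6)
E
```

```text
[[110.57968382 256.10805523]
 [149.62148399 206.39275135]
 [151.36464715 269.64543025]]
```

The projection matches the picture: fingers at (105,260), knob at (150,207). I'll push the knob round its arc.

```bash
python3 -m jog '0 -.005 -.002 .003 0;0 -.005 -.002 0 0;0 -.0047 -.0041 0 0;0 -.0052 -.0034 0 0;0 -.0056 -.0027 0 0;0 -.006 -.0018 0 0;0 -.0062 -.001 0 0;0 -.0062 -.0001 0 0;0 0 0 0 0'; python3 g.py 606 -92 146 -33
python3 - <<'E'
from plant import robot
import cv2
s=robot.read_camera("side")["color"]
cv2.imwrite("pics/f.png",cv2.resize(s[140:215,235:335],(600,450),interpolation=cv2.INTER_CUBIC)[...,::-1])
E
```

```text
t: 17.0
tool_pos: [0.5673, -0.1207, 0.1447]
orientation: [2.762, 1.497, -0.002]
force: [0.4, 0.3, 0.2]
opening: 0.0007
gripper_force: 0.0
t 17.00 pos [ 567.3 -120.7  144.7] yaw -33.07 tilt [-0.001 -0.001 -1.   ] F [0.4 0.3 0.2] T [-0.02 -0.03 -0.01] open 0.0007 grip 0.0
tool shift mm [45.1 16.8 -1.4] turn -0.07
```

View pics/f.png

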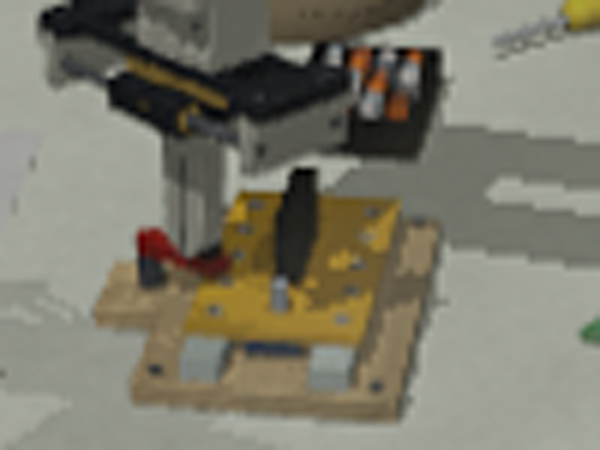

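The arm now points partway over the template, with its tip at about (215,265), and the knob sits behind the fingers. I'll continue to the stop more slowly.

```bash
python3 -m jog '0 -.0031 .0003 0 0;0 -.0031 .0004 0 0;0 -.003 .0008 0 0;0 -.003 .0008 0 0;0 -.0029 .0012 0 0;0 -.0029 .0012 0 0;0 -.0027 .0016 0 0;0 -.0027 .0016 0 0' |grep force; python3 -m jog '0 -.0025 .0019 0 0;0 -.0025 .0019 0 0;0 0 0 0 0' ; python3 g.py 566.2 -153.9 146 -33
```

```text
force: [-0.7, 2.0, -1.0]
gripper_force: 0.9
t: 17.97
tool_pos: [0.5625, -0.1464, 0.1447]
orientation: [-2.755, -1.496, -0.004]
force: [-0.0, 19.0, 4.0]
opening: 0.0005
gripper_force: 7.9
t 17.97 pos [ 562.5 -146.4  144.7] yaw -32.99 tilt [-0.001  0.007 -1.   ] F [-0. 19.  4.] T [3.14 0.07 0.02] open 0.0005 grip 7.9
tool shift mm [-4.3  7.2 -1.4] turn 0.01
```

It's at a stop, with 19 N pushing back. I'll back off, rise and look.

```bash
python3 -m jog '0 .003 0 0 0;0 .006 0 0 0;0 .01 0 0 0;0 0 0 -.02 0;0 0 0 -.04 0;0 0 0 -.04 0;0 0 0 -.03 0;0 .03 0 0 0;0 .04 0 0 0;0 .03 0 0 0' |grep force;python3 -m jog '0 .04 0 0 0;0 .04 0 0 0;0 .02 0 0 0;0 0 0 0 0;0 0 0 0 0' |head -2
python3 - <<'E'
from h import *
from plant import robot
c=robot.read_camera("top");s=robot.read_camera("side")
im=np.hstack([cv2.resize(c["color"][165:245,290:390],(400,320),interpolation=cv2.INTER_CUBIC),cv2.resize(s["color"][160:220,245:320],(400,320),interpolation=cv2.INTER_CUBIC)])
cv2.imwrite("pics/g.png",im[...,::-1])
print("red",blobs(c,(0,150,60),(8,255,255),(310,165,360,210),.049,4))
E
```

```text
force: [0.5, 0.1, 0.2]
gripper_force: 0.0
t: 19.22
tool_pos: [0.6823, 0.0355, 0.2744]
red [(array([ 571.6, -159.7]), array([ 5.5, 14.7]), np.float32(122.2), array([340.2, 191.2])), (array([ 600.6, -153.8]), array([13.2, 16.6]), np.float32(178.6), array([338.4, 181.9]))]
```

View pics/g.png

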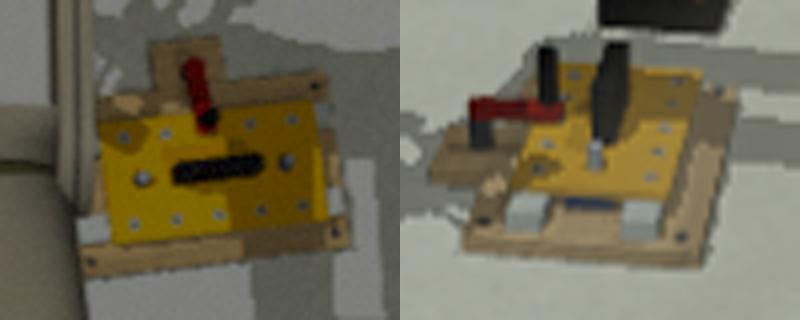

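The arm lies over the template's edge: pivot at (193,65) and knob at (208,118) in the left crop. I'll check the angle numerically.

```bash
python3 - <<'E'
from h import *
from plant import robot
c=robot.read_camera("top");s=robot.read_camera("side")
for n,k,b in(("top",c,(328,188,352,200)),("side",s,(268,160,284,190))):
    cc=k["color"];x0,y0,x1,y1=b;m=(cc[y0:y1,x0:x1].max(2)<45);ys,xs=np.nonzero(m);print(n,m.sum(),xs.min()+x0,xs.max()+x0,ys.min()+y0,ys.max()+y0,xs.mean()+x0,ys.mean()+y0)
piv=np.array([602.7,-158.7])
for a in(1.3,1.4,1.5,1.57,1.65):
    t=a+np.radians(94.9);p=piv+45*np.array([np.cos(t),np.sin(t)])
    P=[[p[0]/1e3,p[1]/1e3,z] for z in(.089,.055)];print(a,p.round(1),"top",proj(c,P).round(1).tolist(),"side",proj(s,P).round(1).tolist())
P=[[.6027,-.1587,.049]];print("pivot",proj(c,P),proj(s,P))
E
```

```text
top 21 338 344 189 196 341.76190476190476 193.57142857142858
side 82 271 283 160 186 278.390243902439 174.73170731707316
1.3 [ 558.5 -150.4] top [[339.1, 193.7], [337.7, 195.0]] side [[271.6, 170.6], [271.7, 179.5]]
1.4 [ 557.9 -154.9] top [[340.5, 193.8], [339.1, 195.2]] side [[272.1, 170.1], [272.3, 178.9]]
1.5 [ 557.7 -159.4] top [[342.0, 193.9], [340.5, 195.2]] side [[272.5, 169.6], [272.6, 178.4]]
1.57 [ 557.9 -162.5] top [[342.9, 193.8], [341.4, 195.1]] side [[272.7, 169.2], [272.8, 178.0]]
1.65 [ 558.3 -166.1] top [[344.0, 193.6], [342.5, 195.0]] side [[272.9, 168.7], [273.0, 177.6]]
pivot [[339.5001877  181.84548857]] [[260.28114616 178.64978713]]
```

```bash
python3 -c "
from plant import robot
print(robot.read_state()['force'].round(1)); print(robot.close_job())"
```

```text
[ 0.8 -0.1 -0.1]
the job is handed in; nothing more can be done
None
```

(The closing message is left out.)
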